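# Slide the carrier under the leaf spring of the marking jig

### The arm

A 6-joint arm with a two-finger parallel gripper is mounted at the origin on a cart in front of the work surface, level with it; the furniture and walls round the work are solid. World frame = base frame: x ahead of the robot, y to its left, z up, the work surface at z = 0. Lengths are in mm, angles in degrees, forces in N, time in s.
With the tool pointing down it reaches from about 300 to 850 mm from the base axis. Payload 4.2 kg.
Tool frame: the origin (TCP) lies midway between the tips of the shut fingers; the grasp point (between the pads) lies 19 mm behind it (env.hold_point_z is the z of the grasp point in the tool frame, in mm); z points along the fingers, y is the direction in which the jaws open and shut (so a half turn about z gives the same grasp; the last joint's range is limited). The gripper opens to 91 mm and grips with 3 to 60 N. Pads are 32 mm wide; open, the fingers measure 118 mm over their backs; the gripper's body (76 mm by 178 mm) begins 60 mm behind the grasp point.
Start: joints at [63.827, 18.312, 89.639, -0, 72.044, -1.146], TCP at [243.254, 521.029, 213.976] pointing down, gripper open.
Joint ranges: [-177.97, 177.97], [-48.28, 115.42], [12.27, 149.76], [-77.06, 257.06], [2.81, 150.46], [-146.56, 146.56]. Speed limits (degrees/s): [147.25, 147.25, 180, 180, 180, 180].

### API

Orientations are given as [roll, pitch, yaw] about the fixed x, y, z axes, in that order (R = Rz(yaw) Ry(pitch) Rx(roll)).
In Python, from workcell import env, grab_frame, camera_params, spotter gives the robot as it stands. The module is installed in compiled form; this text tells all that it offers.
- The arm moves only by the shell command python3 -m jog 'ROWS' [FORCE]. ROWS is text: rows parted by semicolons, each of 7 numbers parted by spaces: the turn, a rotation vector about the world's x, y, z in units of 5 degrees (1.0 is 5 degrees), then the shift along the world's x, y, z in units of 25 mm (1.0 is 25 mm), then the opening, from 0 (shut) to 1 (fully open). A call has 1 to 5 rows; each row is the pose to reach, as a shift and turn from the pose commanded when the call began; what a row does not reach only later rows make up. A row lasts 1/8 s, in which the tool goes at most 62.5 mm and 10.7 degrees, less where a joint would pass 70% of its speed; a pose out of reach is approached as far as the arm can. A call with a gripper value outside its range is refused whole. The fingers move at their own pace and stop on an object; FORCE is the grip in N (left out, the last holds). Time passes only in rows, so rows that repeat a pose let the fingers close. It gives the time, the measured TCP pose, the force and the opening at its end, in the units of the state.
- env.state(): the state, without advancing time (a new reading comes with each control period).
- grab_frame(name): name is "scene" or "top" or "wrist"; returns the picture (400x640x3 uint8, red, green, blue); there is no depth.
- camera_params(name): a dict with "K" (3x3 intrinsics, pixels), "rvec" (rotation vector, rad) and "tvec" (3), from world to camera coordinates, as OpenCV has them. Camera axes: x right, y down, z forward; pixel columns grow to the right and rows downward; lengths in mm; the calibration is good to about 2 mm. A picture is of the moment at which its call begins: read the wrist's pose just before it. camera_params takes no time and is no camera call; for the wrist camera it gives the pose at the moment of the call.
- env.job_done(): hands the job in, once; it reports no verdict.
Trained networks look in the newest picture that a camera, given by its name, has taken for a name from the list of things; names that differ only in an ending like _2 or _b are one class to them, and where a whole thing is asked for, a point or a joint stands for the part that bears it (a point fixed in the world has none). Each returns a list of dicts, best first, with "conf" (0 to 1); they miss things now and then, are a little off and sometimes report something else, mostly with a low value. They report only what shows in the picture. A call takes as long as a camera call. They do not tell look-alikes from the thing itself.
- spotter.look_for(query, camera): "box" ([left, top, width, height] in pixels, round what is visible of it).
- spotter.trace(query, camera): "region" (400x640 bool, what is visible of it) and "box" ([left, top, width, height] in pixels, round what is visible of it).
The state is a dict: "time_s": time; "qpos": joint angles; "qvel": joint speeds; "effort": joint torques, N m; "ee_pos": TCP position; "ee_rot": TCP orientation; "force": force on the tool from outside, world axes, zero at the start; "torque": the same for the moment, N m; "gripper_width": finger opening in mm.
Only numpy, scipy, OpenCV 4.12 (cv2) and the standard library are available. Lean on these libraries where they do the work, as an engineer would, in place of code of your own. Each camera call takes 0.05 s, during which the arm holds its last target. There are 200 camera calls.

### The job

The steel carrier plate sits on the sprung lift bed of the marking jig, too high to pass the bridge. With the fingertips, press it down hard behind its thumb rib and, keeping it pressed, slide it forward under the bridge and the leaf spring until it is fully home against the end stop, then let go so that the bed springs up behind it. Only press and push: do not grip or lift the carrier, and leave the things round the jig where they are.

Things in the scene. Friction and masses are not known exactly. Their poses are not given: they have to be found in the camera images.
- jig: marking jig, fixed to the bench: dark steel base 198 x 84 x 12 mm, a channel along its x axis, 52 mm wide between aluminium rails (tops 22 mm, screws 24 mm above the bench; channel floor 12 mm). Origin: centre of the base's underside, on the bench. +x is the way the carrier is slid, z up. A low rear ledge (top 20 mm above the bench) stands at x = -99 to -94 mm
- carrier: loose steel plate, 110 x 50 x 10 mm (x, y, z), about 0.3 kg, lying along the channel. Origin: centre of its underside; x points forward like the jig's. A thumb rib (7 mm long in x, 42 mm wide, 7 mm high) stands on top at x = -19 to -12 mm; behind it, x = -55 to -19, is the flat grooved finger pad. The flat front, x = -12 to 55, goes under bridge and leaf; the rib stays outside
- press (a point): point on the carrier's flat top in the middle of the finger pad, 18 mm behind the rib's rear face (carrier x = -37 mm). The top is 29 mm above the bench at the start, on the raised bed, the carrier's front edge 6 to 11 mm before the bridge; pressed fully down the top is 22 mm above the bench
- home (a point): point on the channel floor where the carrier's origin is when the carrier is fully home, its front edge against the end stop (jig x = 35 mm, 12 mm above the bench). The end stop's face is at jig x = 90 mm, its top 24 mm above the bench. Sliding the pressed carrier takes up to about 20 N along x; against the stop the push rises above that
- bridge (a point): middle of the lower entry edge of the bridge, an aluminium bar across the channel at jig x = 30 to 44 mm, underside 26 mm and top 34 mm (screws 36 mm) above the bench. It blocks the raised carrier and clears the fully pressed one by 4 mm, so that pressing it down 5 mm is enough
- leaf_line (a point): middle of the lowest line of the free leaf spring (jig x = 74 mm, 19 mm above the bench): a bare steel strip 30 mm wide that runs forward and down from the bridge and curls up at its tip (jig x = 83 mm)
- lift_bed (a joint): brass sprung bed, 68 x 30 mm, in the rear of the channel floor (jig x = -91 to -23 mm). 0: up, top 19 mm above the bench; 0.007 m: pressed flush with the channel floor. It pushes up with 5 N at 0, rising to 11 N at 0.007. When the carrier is home its rear edge has cleared the bed by 3 mm, and the bed springs up to 0 behind it
- leaf (a joint): leaf spring of the bridge; 0: free, about 0.1 rad when the carrier lies flat under it; it then presses the carrier down with about 4 N
- mallet: turned wooden mallet handle, 24 x 82 x 24 mm, lying beside the jig; bystander, origin under its centre
- paste_tin: flat yellow tin with a grey lid, 36 x 50 x 20 mm, beside the jig; bystander, origin under its centre
- wood_graver: graver with a wooden handle, 25 x 94 x 25 mm, lying beside the jig; bystander, origin under its centre
- small_clamp: small metal clamp, 15 x 42 x 26 mm, beside the jig; bystander, origin under its centre
- jar: empty glass jar, 86 mm across, 96 mm high, behind the jig to the right; bystander, origin under its centre
- tin_of_burrs: round tin full of burrs, 98 mm across, 84 mm high, to the right; bystander, origin under its centre
Mind the look-alikes: they are no part of the job. Several things have the shape of the carrier; the one meant has the colours described above.

How it is judged (in metres and radians):
On the way, in this order (a step that is already met when the one before it is completed fails the run):
1. the carrier is pressed down on its bed with the fingers, at the entry of the bridge (value of joint lift_bed above 0.0025 m and contact force between the fingers and carrier above 2 N and x of carrier in the frame of jig below -0.021 m), for 0.05 s.
2. the carrier's front is slid in under the leaf spring and lifts it, the fingers still on the carrier (value of joint leaf above 0.05 rad and contact force between the fingers and carrier above 2 N and x of carrier in the frame of jig above 0.005 m), for 0.05 s.
At the end, for the whole second after the job is handed in: the carrier lies flat and still in the channel, fully home against the end stop (within 2.8 mm) with the leaf spring resting on it, and the lift bed has sprung up behind it (within 1 mm of its top) (x of carrier in the frame of home between -0.0028 and 0.003 m and z of carrier in the frame of home below 0.0015 m and angle between the x axis of carrier and the x axis of jig, either way round below 0.05 rad and value of joint lift_bed below 0.001 m and value of joint leaf above 0.05 rad and linear speed of carrier below 0.01 m/s); the robot touches nothing.
It fails at once if the carrier is lifted off (more than 8 mm above its starting height) (z of carrier in the frame of jig above 0.027 m).
It fails at once if the carrier is tipped up by more than about 15 degrees (angle between carrier's own z axis and vertical above 0.26 rad).
It fails at once if a thing standing round the jig is moved by more than 20 mm (distance of any of mallet, paste_tin, wood_graver, small_clamp, jar, tin_of_burrs from where it was at the start of the episode above 0.02 m).
It also fails if it takes over 43 s, if anything falls off the work surface, if the arm or the gripper's body presses on something with over 40 N, if the wrist force passes 120 N, or if a joint passes its speed limit or range.

## Working session

There is one attempt and no reset: what is moved stays moved. The work goes in short steps, Python scripts to look and compute and a shell command to move; the robot and the scene stay as the last step left them, time stands still between calls to the robot, and variables do not carry over. Pictures are saved under pics/ and viewed, about 8 in all and at most 12, crops included, and the job is handed in when it is done.

```bash
mkdir -p pics; cat > h.py <<'E'
import numpy as np, cv2
from workcell import env, grab_frame, camera_params, spotter
def save(im,n): cv2.imwrite('pics/'+n+'.png',cv2.cvtColor(im,cv2.COLOR_RGB2BGR))
def px2w(cam,pts,z,P=None):
    P=P or camera_params(cam); K=np.array(P['K'],float);R=cv2.Rodrigues(np.array(P['rvec'],float))[0];t=np.array(P['tvec'],float).ravel()
    o=-R.T@t; out=[]
    for p in np.atleast_2d(pts):
        d=R.T@np.linalg.inv(K)@np.array([p[0],p[1],1.]); out.append(o+d*(z-o[2])/d[2])
    return np.array(out)
def w2px(cam,pts,P=None):
    P=P or camera_params(cam)
    return cv2.projectPoints(np.array(pts,float).reshape(-1,1,3),np.array(P['rvec'],float),np.array(P['tvec'],float),np.array(P['K'],float),None)[0].reshape(-1,2)
E
python3 - <<'E'
from h import *
s=env.state(); print(s['time_s'],s['ee_pos'],s['ee_rot'],s['force'],s['gripper_width'])
for c in('top','scene'):
    im=grab_frame(c); save(im,c+'0')
    for q in('jig','carrier'):
        for d in spotter.look_for(q,c)[:4]: print(c,q,d)
E
```

```text
0.0 [243.02651592 520.54570041 213.12746781] [-1.79897361e+02 -7.91822092e-04  1.54973903e+02] [ 0.26541362  0.00967846 -0.44636185] 91.43866124852123
top jig {'box': [256.3, 154.4, 44.5, 97.3], 'conf': 0.69}
top carrier {'box': [309.1, 264.9, 33.9, 55.8], 'conf': 0.85}
top carrier {'box': [261.0, 191.7, 28.9, 56.4], 'conf': 0.64}
scene jig {'box': [240.1, 164.8, 86.4, 65.7], 'conf': 0.72}
scene jig {'box': [245.6, 177.7, 55.2, 43.5], 'conf': 0.53}
scene carrier {'box': [249.9, 244.1, 58.9, 50.8], 'conf': 0.79}
scene carrier {'box': [425.3, 153.3, 41.3, 59.8], 'conf': 0.71}
scene carrier {'box': [247.8, 180.4, 52.2, 37.6], 'conf': 0.64}
```

```bash
python3 - <<'E'
from h import *
a=cv2.imread('pics/top0.png')
b=cv2.imread('pics/scene0.png')
cv2.imwrite('pics/c1.png',np.vstack([cv2.resize(a[130:340,200:440],None,fx=2.5,fy=2.5,interpolation=3)[:, :600]][:1]))
cv2.imwrite('pics/c2.png',b)
E
```

```text
(no output)
```

View pics/c1.png

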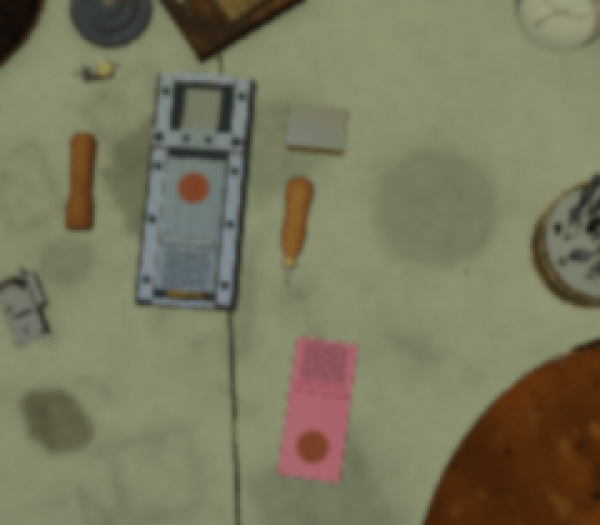

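View pics/c2.png

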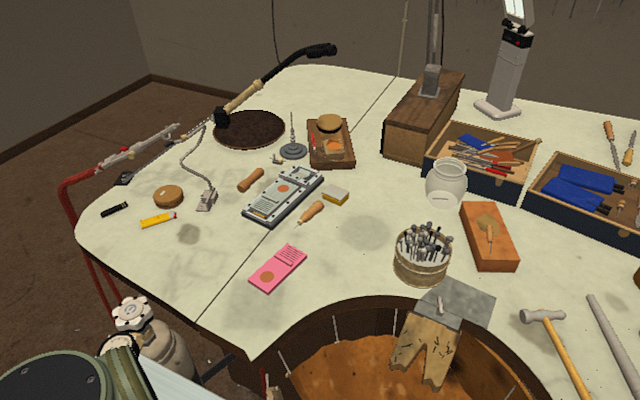

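The top crop shows two carrier shapes. One is the steel-grey plate in the jig channel, crop (195,225), about px (278,220) in the full picture. The other is the pink plate loose on the bench, crop (318,410), about px (327,294). The steel one sits on the brass bed and is the one meant. The bridge is at crop (203,145), so jig +x points up in the picture. Next I'll get a rough jig pose.

```bash
python3 - <<'E'
from h import *
c=np.array([[159,73],[255,81],[235,310],[135,303]])/2.5+[200,130]
w=px2w('top',c,12); print(w.round(1)); m=w.mean(0); 
ax=(w[0]+w[1]-w[2]-w[3])/2; print(m,np.linalg.norm(ax),np.degrees(np.arctan2(ax[1],ax[0])))
print(px2w('top',[[278,220]],29))
print(np.linalg.norm(w[0]-w[1]))
P=camera_params('wrist');R=cv2.Rodrigues(np.array(P['rvec'],float))[0];print(P['K'],-R.T@np.ravel(P['tvec']),R)
E
```

```text
[[673.6 107.9  12. ]
 [661.9  26.1  12. ]
 [467.5  50.9  12. ]
 [477.7 132.5  12. ]]
[570.18790786  79.35843771  12.        ] 196.72528841918674 -7.223765330252413
[[536.68869931  79.73087888  29.        ]]
82.60675162630018
[[343.23249635   0.         320.80512234]
 [  0.         343.23249635 201.3223576 ]
 [  0.           0.           1.        ]] [167.49479263 555.18826008 383.41558719] [[ 0.42283654  0.90620522 -0.00116693]
 [ 0.86731831 -0.40431801  0.29032035]
 [ 0.26261801 -0.12377015 -0.9569288 ]]
```

```bash
python3 -m jog '0 0 -1.44 1.05 -1.73 0 0; 0 0 -2.88 2.1 -3.46 0 0; 0 0 -4.32 3.15 -5.19 0 0; 0 0 -5.76 4.2 -6.92 0 0; 0 0 -7.2 5.25 -8.65 0 0' && python3 -m jog '0 0 -1.44 1.05 -1.73 0 0; 0 0 -2.88 2.1 -3.46 0 0; 0 0 -4.32 3.15 -5.19 -0.5 0; 0 0 -5.76 4.2 -6.92 -1 0; 0 0 -7.2 5.25 -8.65 -1.5 0' && python3 -m jog '0 0 0 0 0 0 0; 0 0 0 0 0 0 0;0 0 0 0 0 0 0'
```

```text
time_s: 0.92
ee_pos: [375.2, 303.4, 214.1]
ee_rot: [180.0, -0.0, 118.8]
force: [-0.5, 0.7, -0.1]
gripper_width: 44.4
time_s: 1.55
ee_pos: [506.5, 87.0, 176.3]
ee_rot: [180.0, -0.0, 82.7]
force: [0.6, 0.0, 0.1]
gripper_width: 0.3
time_s: 1.92
ee_pos: [505.4, 89.6, 176.9]
ee_rot: [180.0, -0.0, 83.1]
force: [0.5, 0.4, -1.3]
gripper_width: 0.3
```

```bash
python3 - <<'E'
from h import *
s=env.state(); print(s['time_s'],s['ee_pos'],s['ee_rot'],s['force'],s['gripper_width'])
P=camera_params('wrist'); im=grab_frame('wrist'); save(im,'w1')
for q in('jig','carrier'):
    for d in spotter.look_for(q,'wrist')[:4]: print(q,d)
# predicted jig features from the rough pose
c,sn=np.cos(np.radians(-7.2)),np.sin(np.radians(-7.2))
J=lambda x,y,z:[570.2+c*x-sn*y,79.4+sn*x+c*y,z]
o=cv2.cvtColor(im,cv2.COLOR_RGB2BGR)
for p in [(-99,42,12),(-99,-42,12),(99,-42,12),(99,42,12),(30,26,34),(30,-26,34),(90,0,24),(-94,0,20)]:
    u=w2px('wrist',[J(*p)],P)[0]; cv2.circle(o,tuple(int(v) for v in u),2,(0,0,255),-1)
cv2.imwrite('pics/w1o.png',o)
E
```

```text
1.925 [505.3817523   89.60194278 176.89676762] [ 1.79968783e+02 -2.49362971e-02  8.30855919e+01] [ 0.45017567  0.44386827 -1.29718718] 0.2990808121230902
jig {'box': [286.3, 140.0, 208.8, 88.5], 'conf': 0.94}
carrier {'box': [296.7, 157.7, 119.0, 58.7], 'conf': 0.77}
carrier {'box': [177.0, 254.6, 90.6, 34.5], 'conf': 0.65}
```

View pics/w1o.png

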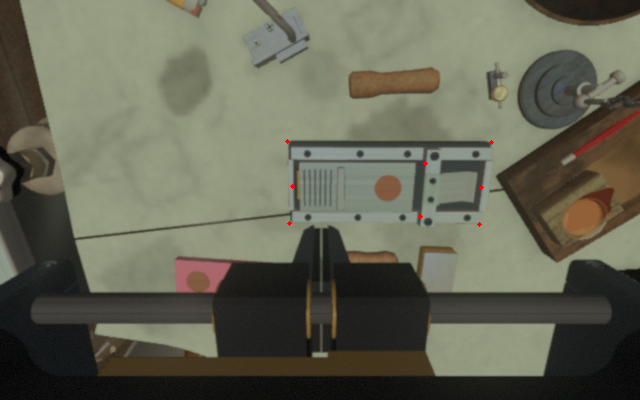

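The wrist picture shows the jig at (290–490, 142–224), with its predicted corners (red) matching to about 2 px. The steel carrier is at (297–416, 158–215), with the grooved pad and rib on the left. The pink look-alike is at (215,275). I'll enlarge to confirm and refine.

```bash
python3 - <<'E'
from h import *
a=cv2.imread('pics/w1.png')[132:232,282:500]
cv2.imwrite('pics/w1c.png',cv2.resize(a,None,fx=3.6,fy=3.6,interpolation=2))
E
```

```text
(no output)
```

View pics/w1c.png

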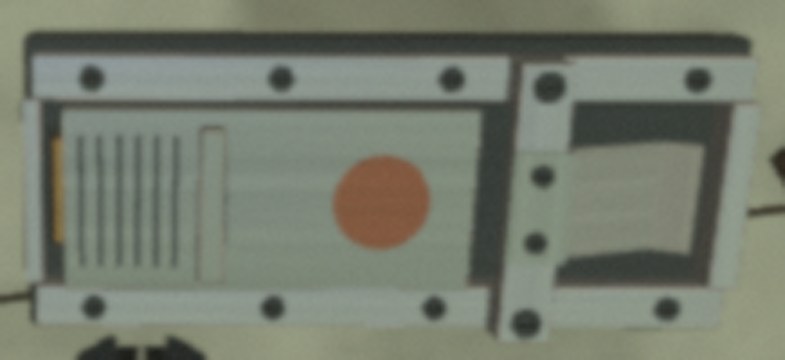

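The crop confirms a steel-grey plate on the brass bed (brass at crop (57,190)). Its grooves are at crop x 80–180, the rib at crop x 197–225, and the front edge at crop x about 476, short of the bridge at about 508. Now I'll refine the pose.

```bash
python3 - <<'E'
from h import *
P=camera_params('wrist')
g=lambda pts,z: px2w('wrist',np.array(pts)/3.6+[282,132],z,P)
n=g([(94,307),(272,308),(433,308),(667,308)],24); f=g([(91,78),(281,78),(452,78),(697,80)],24)
m=(n+f)/2; d=m[3]-m[0]; yaw=np.arctan2(d[1],d[0]); print('screw mid',m.round(1),np.degrees(yaw))
for q in (n,f): e=q[3]-q[0]; print(np.degrees(np.arctan2(e[1],e[0])))
e=np.array([np.cos(yaw),np.sin(yaw)]); l=np.array([-e[1],e[0]])
st=g([(732,105),(708,285)],24); br=g([(522,62),(497,338)],34)
# origin estimates along x
y0=(m[:,:2]@l).mean()
xs=(st[:,:2]@e).mean()-90; xb=(br[:,:2]@e).mean()-30; led=(g([(24,100),(33,283)],20)[:,:2]@e).mean()+99
print('x origin: stop,bridge,ledge',xs,xb,led)
x0=np.mean([xs,xb,led]); print('jig origin',e*x0+l*y0)
re=g([(63,107),(64,285)],29);fr=g([(482,108),(470,287)],29);rb=g([(203,127),(197,282)],36)
for k,v in dict(rear=re,front=fr,ribrear=rb).items(): print(k,((v[:,:2]@e)-x0).round(1),((v[:,:2]@l)-y0).round(1))
s=env.state();p=np.array(s['ee_pos'][:2]);print('tcp in jig',p@e-x0,p@l-y0,'e',e,'rot',s['ee_rot'][2])
t=np.array(s['ee_pos']);print('tcp px',w2px('wrist',[t],P))
E
```

```text
screw mid [[491.9  89.9  24. ]
 [541.   83.8  24. ]
 [585.4  78.5  24. ]
 [649.4  70.4  24. ]] -7.058923669520929
-7.0184170379133946
-7.099404712959054
x origin: stop,bridge,ledge 556.1124946955979 556.4395690625277 558.5492473081601
jig origin [571.21144402  80.13717426]
rear [-87.2 -87.7] [ 25.  -23.7]
front [21.6 22.4] [ 25. -24.]
ribrear [-51.1 -52. ] [ 21.2 -20.4]
tcp in jig -66.38541554519571 1.1860345490406985 e [ 0.99242029 -0.12289003] rot 83.07814955925447
tcp px [[322.39695674 254.46941527]]
```

```bash
python3 -m jog '0 0 0 -0.11 -0.035 -2 0; 0 0 0 -0.11 -0.035 -4 0; 0 0 0 -0.11 -0.035 -5 0; 0 0 0 -0.11 -0.035 -5.6 0; 0 0 0 -0.11 -0.035 -5.6 0' 30 && python3 - <<'E'
from h import *
s=env.state(); print(s['time_s'],s['ee_pos'],s['force'])
im=grab_frame('wrist'); cv2.imwrite('pics/w2.png',cv2.resize(cv2.cvtColor(im,cv2.COLOR_RGB2BGR)[60:360,160:560],None,fx=2,fy=2,interpolation=2))
E
```

```text
time_s: 2.7
ee_pos: [502.7, 87.9, 36.1]
ee_rot: [-179.9, 0.0, 83.0]
force: [0.1, -0.4, 0.4]
gripper_width: 0.6
2.7 [502.72994426  87.93089163  36.12431636] [ 0.13200564 -0.40897773  0.42411312]
```

View pics/w2.png

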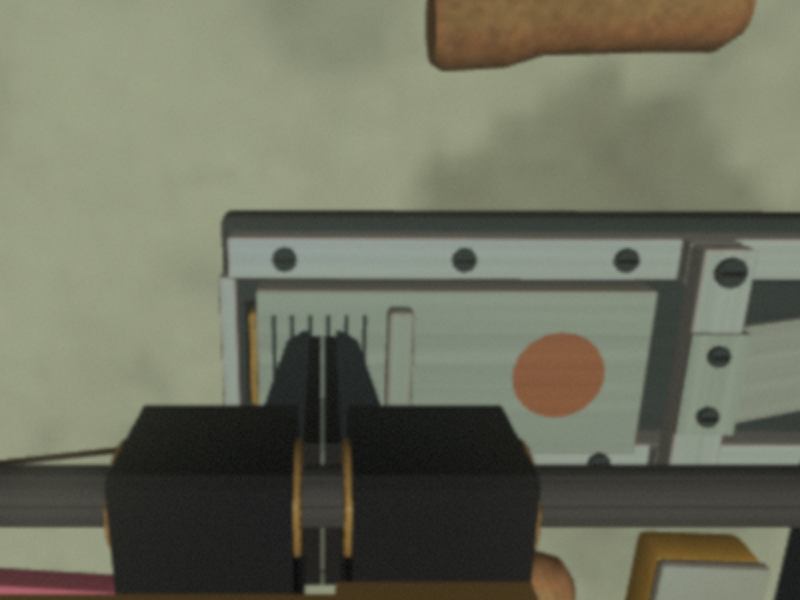

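The fingertips are centred over the grooved pad at crop (325,340), just behind the rib at crop x 388, with nothing else under them. Now I press.

```bash
python3 -m jog '0 0 0 0 0 -0.2 0; 0 0 0 0 0 -0.36 0; 0 0 0 0 0 -0.48 0; 0 0 0 0 0 -0.56 0; 0 0 0 0 0 -0.56 0'
```

```text
time_s: 3.38
ee_pos: [503.7, 87.8, 23.3]
ee_rot: [179.9, -0.0, 83.0]
force: [-1.2, -0.1, 7.5]
gripper_width: 0.1
```

```bash
python3 -m jog '0 0 0 0 0 -0.1 0; 0 0 0 0 0 -0.2 0; 0 0 0 0 0 -0.2 0'
```

```text
time_s: 3.75
ee_pos: [503.7, 87.8, 22.1]
ee_rot: [179.8, -0.0, 83.0]
force: [-8.9, -0.6, 37.2]
gripper_width: 0.6
```

```bash
python3 -m jog '0 0 0 0.1 -0.012 -0.03 0; 0 0 0 0.3 -0.037 0.03 0; 0 0 0 0.6 -0.074 0.03 0; 0 0 0 0.9 -0.111 0.03 0; 0 0 0 1.2 -0.149 0.03 0'
```

```text
time_s: 4.38
ee_pos: [519.4, 84.9, 22.1]
ee_rot: [-178.4, 0.1, 82.9]
force: [-34.2, 5.8, 56.8]
gripper_width: 0.7
```

```bash
python3 -m jog '0 0 0 0 0 0.06 0; 0 0 0 0 0 0.06 0' && python3 - <<'E'
from h import *
im=grab_frame('wrist'); cv2.imwrite('pics/w3.png',cv2.resize(cv2.cvtColor(im,cv2.COLOR_RGB2BGR)[60:360,160:560],None,fx=2,fy=2,interpolation=2))
E
```

```text
time_s: 4.62
ee_pos: [526.9, 84.2, 22.2]
ee_rot: [-179.3, 0.1, 82.9]
force: [-17.1, 2.0, 31.2]
gripper_width: 0.5
```

View pics/w3.png

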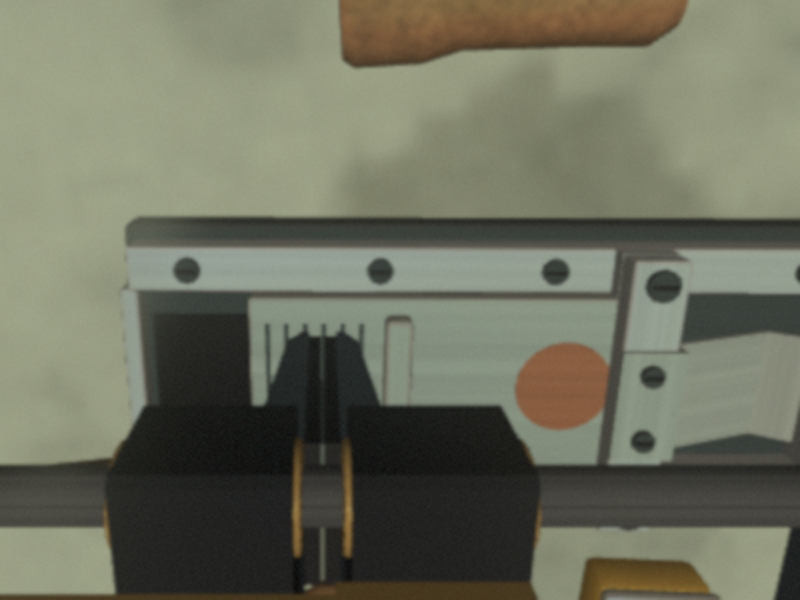

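The carrier moves with the fingers without slipping and its front is now under the bridge (crop x about 615). I'll continue.

```bash
python3 -m jog '0 0 0 0.25 -0.03 0 0; 0 0 0 0.5 -0.062 0 0; 0 0 0 0.75 -0.093 0 0; 0 0 0 1.0 -0.124 0 0; 0 0 0 1.25 -0.155 0 0' && python3 -m jog '0 0 0 0 0 0 0; 0 0 0 0 0 0 0'
```

```text
time_s: 5.3
ee_pos: [551.6, 80.9, 22.2]
ee_rot: [-178.5, 0.1, 82.9]
force: [-32.2, 4.7, 43.0]
gripper_width: 0.4
time_s: 5.55
ee_pos: [552.6, 80.8, 22.2]
ee_rot: [-178.6, 0.1, 82.9]
force: [-27.2, 3.9, 38.8]
gripper_width: 0.2
```

```bash
python3 -m jog '0 0 0 0.2 -0.025 0 0; 0 0 0 0.4 -0.05 0 0; 0 0 0 0.6 -0.074 0 0; 0 0 0 0.6 -0.074 0 0; 0 0 0 0.6 -0.074 0 0' && python3 -m jog '0 0 0 0.1 -0.012 0 0; 0 0 0 0.2 -0.025 0 0; 0 0 0 0.2 -0.025 0 0'
```

```text
time_s: 6.18
ee_pos: [568.7, 78.8, 22.2]
ee_rot: [-178.8, 0.1, 82.9]
force: [-25.3, 2.5, 37.0]
gripper_width: 0.3
time_s: 6.55
ee_pos: [574.8, 78.2, 22.2]
ee_rot: [-178.9, 0.1, 82.9]
force: [-22.6, 2.7, 33.1]
gripper_width: 0.4
```

```bash
python3 -m jog '0 0 0 0.1 -0.012 0 0; 0 0 0 0.2 -0.025 0 0; 0 0 0 0.2 -0.025 0 0' && python3 -m jog '0 0 0 0.1 -0.012 0 0; 0 0 0 0.2 -0.025 0 0; 0 0 0 0.2 -0.025 0 0' && python3 - <<'E'
from h import *
im=grab_frame('wrist'); cv2.imwrite('pics/w4.png',cv2.resize(cv2.cvtColor(im,cv2.COLOR_RGB2BGR)[60:360,160:560],None,fx=2,fy=2,interpolation=2))
E
```

```text
time_s: 6.92
ee_pos: [574.9, 78.2, 22.2]
ee_rot: [-178.3, 0.1, 82.9]
force: [-32.7, 5.5, 42.6]
gripper_width: 0.2
time_s: 7.3
ee_pos: [578.1, 77.9, 22.2]
ee_rot: [-178.1, 0.1, 82.9]
force: [-36.8, 5.8, 45.5]
gripper_width: 0.5
```

View pics/w4.png

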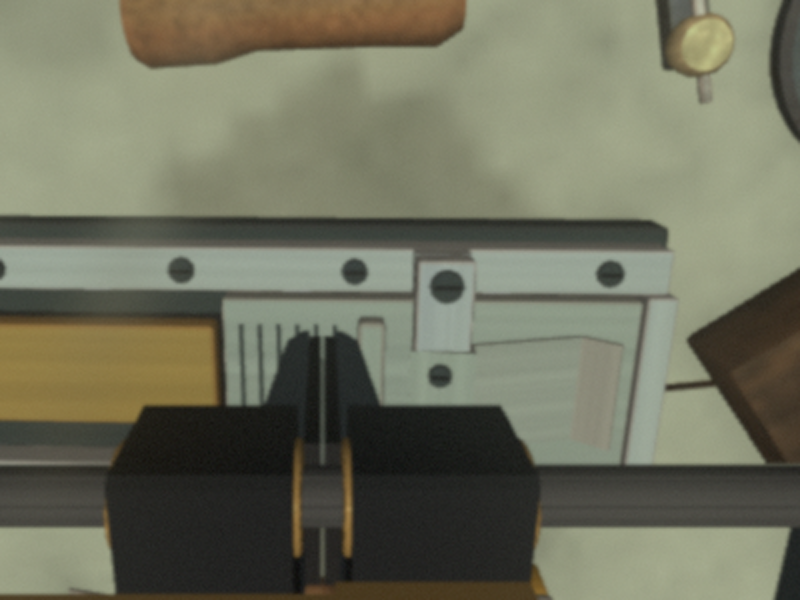

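The bed has sprung up (brass at crop (110,370)) and the carrier's front edge (crop x about 638) is at the stop face (about 643). The fingertips have slipped forward close to the rib. One more push against the rib should seat it.

```bash
python3 -m jog '0 0 0 0.1 -0.012 0.04 0; 0 0 0 0.2 -0.025 0.08 0; 0 0 0 0.3 -0.037 0.1 0; 0 0 0 0.3 -0.037 0.1 0; 0 0 0 0.3 -0.037 0.1 0'
```

```text
time_s: 7.98
ee_pos: [578.1, 77.9, 22.2]
ee_rot: [-177.1, 0.2, 82.8]
force: [-45.2, 9.9, 42.4]
gripper_width: 0.4
```

The force rises to 45 N with no more motion, so the carrier is against the stop. I'll unload gradually, keeping some forward force, then lift.

```bash
python3 -m jog '0 0 0 -0.15 0.018 0.05 0; 0 0 0 -0.3 0.037 0.12 0; 0 0 0 -0.35 0.043 0.18 0; 0 0 0 -0.4 0.049 0.24 0; 0 0 0 -0.4 0.049 0.3 0' && python3 -m jog '0 0 0 0 0 0.1 0; 0 0 0 0 0 0.4 0; 0 0 0 -0.2 0.025 1.2 0; 0 0 0 -1 0.12 3.5 0; 0 0 0 -2 0.24 5.5 0'  && python3 -m jog '0 0 0 0 0 0 0; 0 0 0 0 0 0 0'; python3 - <<'E'
from h import *
s=env.state(); print(s['force'])
P=camera_params('wrist'); im=grab_frame('wrist'); save(im,'w5')
for q in('jig','carrier'):
    for d in spotter.look_for(q,'wrist')[:3]: print(q,d)
o=np.array([571.21,80.14]);c=w2px('wrist',[[*o,20]],P)[0];print(c)
x0,y0=int(c[0])-110,int(c[1])-60; print(x0,y0)
cv2.imwrite('pics/w5c.png',cv2.resize(cv2.cvtColor(im,cv2.COLOR_RGB2BGR)[y0:y0+120,x0:x0+220],None,fx=3.6,fy=3.6,interpolation=2))
E
```

```text
time_s: 8.6
ee_pos: [578.4, 77.6, 25.4]
ee_rot: [-178.3, 0.2, 82.9]
force: [-18.3, 5.9, -2.1]
gripper_width: 0.4
time_s: 9.22
ee_pos: [542.1, 82.6, 169.0]
ee_rot: [179.9, -0.0, 83.0]
force: [0.3, -0.7, 0.0]
gripper_width: 0.0
time_s: 9.48
ee_pos: [541.8, 82.5, 167.0]
ee_rot: [180.0, 0.0, 83.0]
force: [-0.2, -0.7, 0.0]
gripper_width: 0.6
[-0.22332382 -0.7029034   0.0087298 ]
jig {'box': [245.4, 135.4, 212.8, 95.1], 'conf': 0.7}
carrier {'box': [137.6, 258.6, 88.3, 30.6], 'conf': 0.71}
carrier {'box': [326.2, 158.0, 122.0, 56.1], 'conf': 0.62}
[352.63954719 185.37174187]
242 125
```

View pics/w5c.png

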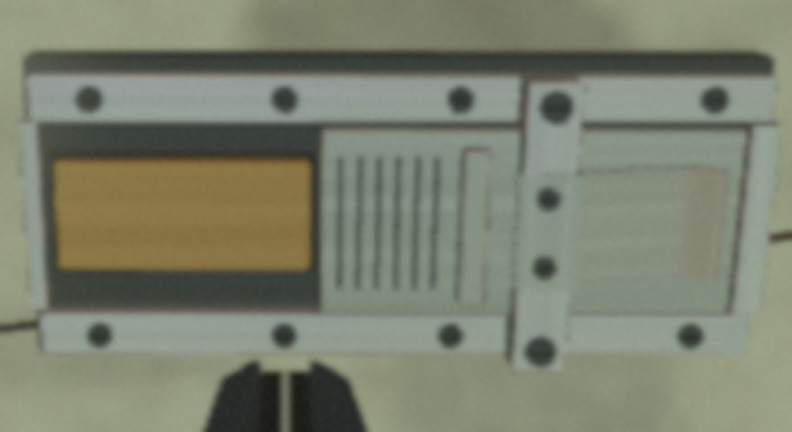

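The carrier is under the bridge and leaf, its front edge (crop (745,130) to (731,312)) touching the stop, with no visible gap. The bed is up behind it, crop x 53–312. A quick numeric check before handing in:

```bash
python3 - <<'E'
from h import *
P=camera_params('wrist'); e=np.array([0.9924,-0.1229]); x0=557.03
g=lambda pts,z: px2w('wrist',np.array(pts)/3.6+[242,125],z,P)[:,:2]@e-x0
for n,p,z,t in [('rear',[(321,130),(321,310)],22,-20),('bedfront z19',[(312,158),(311,270)],19,-23),('bedfront if z12',[(312,158),(311,270)],12,-23),('bedrear z19',[(53,160),(58,269)],19,-91),('front',[(745,132),(731,312)],22,90),('stop',[(752,127),(735,312)],24,90),('bridge',[(525,80),(510,365)],34,30)]: print(n,g(p,z).round(1),'nominal',t)
E
```

```text
rear [-21.6 -21.2] nominal -20
bedfront z19 [-23.8 -23.9] nominal -23
bedfront if z12 [-23.7 -23.7] nominal -23
bedrear z19 [-91.2 -91.5] nominal -91
front [86.8 88.4] nominal 90
stop [87.7 88.7] nominal 90
bridge [27.5 27.9] nominal 30
```

```bash
python3 -c "
from workcell import env
print(env.job_done()); s=env.state(); print(s['time_s'],s['force'])"
```

```text
the job is handed in; nothing more can be done
None
the job is handed in; nothing more can be done
```

I pressed the steel carrier down with the shut fingertips behind its rib, slid it under the bridge and leaf to the end stop, and let go. I handed it in shortly after 9.5 s on the robot clock. No verdict is reported, so success isn't confirmed beyond my own checks.

- **Pressing and pushing:** The press took about 37 N before the slide, and tool-tip height 22 mm matched the bed being fully down. At the stop the push rose to about 45 N with no further motion.
- **Fit at the end:** In the last wrist picture the carrier's front edge is within about 1 mm of the stop face. Its rear edge is 2.4 mm ahead of the bed, against 3 mm nominal, so it is about 0.6 mm short at most (limit 2.8 mm).
- **Bed and leaf:** The bed shows fully behind the carrier and the leaf lies over it. I couldn't measure either joint value: the picture could not tell the bed's height.
- **Arm clear:** The arm was about 145 mm above the jig with no contact force, and I did not see anything round the jig move.

**Disagreements:**
- The fingers slipped a few millimetres forward on the pad near the end, so tool travel overstated the carrier's travel; I relied on the picture and the force instead.
- Absolute positions in the last picture read 0.3 to 2.5 mm short of nominal, even for fixed parts of the jig. I therefore compared the carrier with the stop and bed rather than with absolute coordinates.

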